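Flip the stop down and seat the bar against it

TASK

Flip the hinged stop flag on the fence fully down across the channel, then slide the steel bar along the channel up against the head of the setting screw in the flag. Seat it, sprung pin pushed in, with a press of about 10 N on the stop itself, over and above what it takes to slide the bar, kept up for two seconds; never let the bar press on the stop with more than 15 N or the fingers on the flag with more than 20 N, or the clamped setting would shift. Leave the flag down and the bar lying flat in the channel, seated on the stop, and do not disturb the ring, the weight or the hex key lying around.

Things in the scene. Friction and masses are not known exactly. Their poses are not given: they have to be found in the camera images.
- channel: Fixed guide: aluminium base 100 (x) x 340 (y) x 10 mm; origin: centre of its underside, on the table. y runs along the channel, from bar to stop; x away from the robot. Full-length steel fence at x +30 to +48 mm, top z 28; low lip at x -22 to -14 mm, top z 15. Between them the open-ended channel: 44 mm wide, centred on x +8, floor z 10 mm.
- saddle: Fixed dark steel saddle clamped over the fence on the +y half, parallel to the channel. Origin on the channel's long centre line (channel x 0, z 0), at the y of the flag's middle. Block 36 mm long in y, x +30 to +64, top z 41 mm; hinge cheeks 34 mm over their outsides, x +35 to +49, to z 55; thumb screw behind, to x +82 at z 20 mm.
- hinge (a point): Middle of the flag's hinge axis, parallel to the channel's y: channel x +42, z 50 mm.
- stop_flag (a joint): Hinge of the L-shaped steel stop flag, rad: 0 = arm upright, negative = leaning back from the robot (limit -0.3), pi/2 = fully down on its rest, arm level across the channel (towards -x). Stiff, stays where left, 0.08 N m to turn. Arm 8 mm thick, 18 mm wide, 62 mm long from the axis; down: top z 54, end x -20 mm, blade under it at x -6 to +22, 3 mm off the floor.
- stop_face (a point): Middle of the 16 mm thick blade's face towards the bar (it looks to the channel's -y), 8 mm to -y of the flag's middle. Flag down: at channel x +8, z 24 mm. From here a round setting screw, 14 mm across and rigid, projects 4 to 18 mm to -y, differently each time and not measured; the bar seats on its head. A 6 mm pin in the head stands 3 mm out and gives way at 0.3 to 0.8 N.
- flag_tip (a point): On the arm's back (the face that looks away from the robot when up and is on top when down), 58 mm from the hinge axis.
- bar: Loose plain steel bar lying in the channel, 40 x 140 x 22 mm (x, y, z), 0.45 to 1.05 kg, 4 mm narrower than the channel, its top 4 mm above the fence top. Origin at the centre of its underside; y axis along its length towards the stop.
- bar_front (a point): Centre of the bar's end face nearest the stop, 11 mm above its underside.
- bar_rear (a point): Centre of the bar's other end face, the one to push on, 11 mm above its underside. Sliding the bar takes about 2 to 7 N, different each time.
- ring_gauge: Bystander: steel ring 52 mm across, 14 mm high, on the table on the robot's side of the channel. Origin under its centre.
- brass_weight: Bystander: brass-coloured knobbed weight 34 mm across, 42 mm high, on the table behind the fence. Origin under its centre.
- hex_key: Bystander: dark hex key 29 x 80 x 5 mm, on the table on the robot's side of the channel. Origin under its centre.
Things that resemble listed ones, but are neither listed nor needed, are in the scene too. Leave any black look-alike of the bar alone.

How it is judged:
By the outcome, as a careful person would: the job done as asked, in the order asked, and still so for the second after the job is handed in, with the robot touching nothing.
It also fails if it takes over 72 s, if anything falls off the work surface, if the arm or the gripper's body presses on something with over 40 N, if the wrist force passes 120 N, or if a joint passes its speed limit or range.

ROBOT

A 6-joint arm with a two-finger parallel gripper is mounted at the origin on a cart in front of the work surface, level with it; the furniture and walls round the work are solid. World frame = base frame: x ahead of the robot, y to its left, z up, the work surface at z = 0. Lengths are in m, angles in rad, forces in N, time in s.
With the tool pointing down it reaches from about 0.325 to 0.9 m from the base axis. Payload 3.5 kg.
Tool frame: the origin (TCP) lies at the very end of the fingers, on their centre line; the grasp point (between the pads) lies 19 mm behind it (arm.grip_depth is the z of the grasp point in the tool frame, in m); z points along the fingers, y is the direction in which the jaws open and shut (so a half turn about z gives the same grasp; the last joint's range is limited). The gripper opens to 85 mm and grips with 20 to 120 N. Pads are 22 mm wide; open, the fingers measure 114 mm over their backs; the gripper's body (76 mm by 85 mm) begins 54 mm behind the grasp point. The pads swing forward as they close: fully open they stand 13 mm farther back than shut.
Start: joints at [1.103, 0.276, -0.026, 1.268, 0, 1.467], TCP at [0.223, 0.584, 0.231] pointing down, gripper open.
Joint ranges: [-3.12, 3.12], [-0.85, 1.88], [-1.08, 1.24], [-1.95, 2.15], [-1.57, 1.53], [-3.14, 3.14]. Speed limits (rad/s): [2.57, 2.57, 3.14, 3.14, 3.14, 3.14].

INTERFACE

Orientations are given as a 3x3 rotation matrix whose columns are the frame's x, y, z axes.
In Python, from cell import sensors, read_camera, arm gives the robot as it stands.
- The arm moves only by the tool send_rows, never from a script. Its argument "commands" is text: rows parted by semicolons, each of 7 numbers parted by spaces: the turn, a rotation vector about the tool's x, y, z in rad, then the shift along the tool's x, y, z in units of 30 mm (1.0 is 30 mm), then the opening, from 0 (shut) to 1 (fully open). A call has exactly 10 rows; each row is the pose to reach, as a shift and turn from the pose measured when the call began, along the tool's axes at that moment; what a row does not reach only later rows make up. A row lasts 1/12 s, in which the tool goes at most 41.7 mm and 7.16 degrees, less where a joint would pass 70% of its speed; a pose out of reach is approached as far as the arm can. A call with a gripper value outside its range is refused whole. The fingers move at their own pace and stop on an object; the grip force is fixed at half the most. Time passes only in rows, so rows that repeat a pose let the fingers close, or fill a call up. It gives the time, the measured TCP pose, the force and the opening at its end, in the units of the state.
- sensors.read_state(): the state, without advancing time (a new reading comes with each control period).
- read_camera(name): name is "scene" or "top"; returns a dict with "image" (480x640x3 uint8, red, green, blue), "depth" (480x640 float32, m along the optical axis (not along the pixel's ray), 0 where there is no reading), "vfov" (degrees; the focal length in pixels is half the picture's height over the tangent of half this angle, whatever the lens; pixels are square), "cx", "cy" (the principal point, pixels), "dist" ([k1, k2, p1, p2, k3] as OpenCV has them; the pictures are not rectified), "R" (3x3) and "t" (3): a world point X has camera coordinates R X + t. Camera axes: x right, y down, z forward; pixel columns grow to the right and rows downward; lengths in m; the calibration is good to about 2 mm. A picture is of the moment at which its call begins.
- arm.close_job(): hands the job in, once; it reports no verdict.
The state is a dict: "t": time; "qpos": joint angles; "qvel": joint speeds; "tau": joint torques, N m; "tcp_pos": TCP position; "tcp_rot": TCP orientation; "ft_force": force on the tool from outside, world axes, zero at the start; "ft_torque": the same for the moment, N m; "width": finger opening in m.
Only numpy, scipy, OpenCV 4.12 (cv2) and the standard library are available. Lean on these libraries where they do the work, as an engineer would, in place of code of your own. Each camera call takes 0.05 s, during which the arm holds its last target. There are 200 camera calls.

## Working session

There is one attempt and no reset: what is moved stays moved. The work goes in short steps, Python scripts to look and compute and a tool call to move; the robot and the scene stay as the last step left them, time stands still between calls to the robot, and variables do not carry over. Pictures are saved under pics/ and viewed, about 8 in all and at most 12, crops included, and the job is handed in when it is done.

Besides the shell and the picture viewer there is one more tool, called after "Call:" as name(argument=value, ...) on one line, values as JSON. send_rows: Moves the arm, as the interface text tells. Its arguments: {"type":"object","properties":{"commands":{"type":"string"}},"required":["commands"]}

```bash
ls; mkdir -p pics; python3 - <<'E'
from cell import sensors, read_camera, arm
import cv2, numpy as np, pickle
for n in ("scene","top"):
    d=read_camera(n); pickle.dump(d,open(n+'.pkl','wb'))
    cv2.imwrite(f'pics/{n}0.png',d['image'][:,:,::-1])
    print(n,d['vfov'],d['cx'],d['cy'],d['dist'],np.round(d['R'],3).tolist(),d['t'])
s=sensors.read_state(); print({k:np.round(v,3).tolist() for k,v in s.items()})
E
```

```text
pics
scene 46.8832192693152 313.7410562733601 234.9307904484449 [-0.0946699  0.         0.         0.         0.       ] [[0.693, -0.721, -0.018], [-0.421, -0.383, -0.822], [0.586, 0.577, -0.569]] [-0.39523945  0.31395606  0.80644931]
top 52.558814675162544 325.42518412663003 239.13610234460253 [-0.09074535  0.          0.          0.          0.        ] [[0.019, -1.0, -0.006], [-0.991, -0.018, -0.135], [0.135, 0.009, -0.991]] [0.00826176 0.55010293 0.94275791]
{'t': 0.1, 'qpos': [1.103, 0.277, -0.028, 1.268, 0.0, 1.467], 'qvel': [0.001, -0.001, 0.004, 0.001, -0.0, 0.001], 'tau': [-0.0, -44.671, 29.613, 0.008, -0.0, 0.0], 'tcp_pos': [0.223, 0.583, 0.23], 'tcp_rot': [[-0.934, 0.357, -0.001], [0.357, 0.934, -0.002], [0.0, -0.002, -1.0]], 'ft_force': [-0.26, 0.139, -0.523], 'ft_torque': [0.015, 0.062, 0.005], 'width': 0.085}
```

View pics/top0.png

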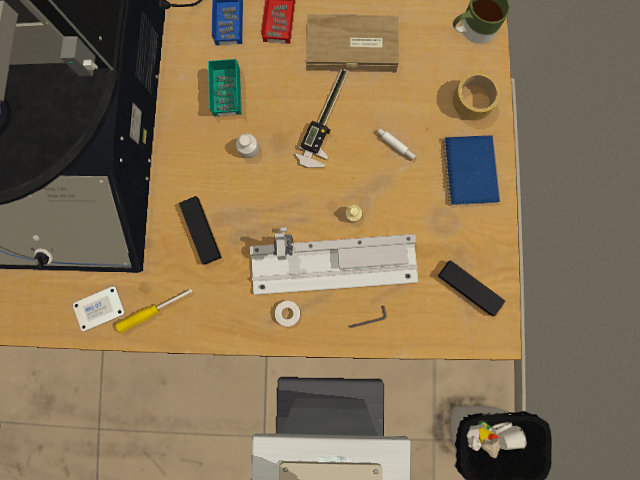

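View pics/scene0.png

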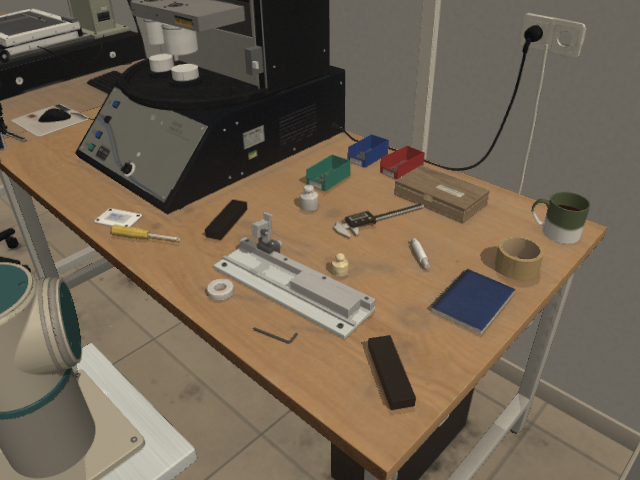

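Top view: channel spans about px (250,245)-(418,290), with the flag/saddle at (283,242) and the bar at (332-408, 258). The ring is at (287,313), the hex key at (368,318) and the brass weight at (353,213). Next I'll measure these from depth.

```bash
cat > h.py <<'E'
import numpy as np, cv2, pickle
def K(d):
    f=240/np.tan(np.radians(d['vfov']/2)); return np.array([[f,0,d['cx']],[0,f,d['cy']],[0,0,1]])
def rays(d,px):
    u=cv2.undistortPoints(np.float64(px).reshape(-1,1,2),K(d),np.float64(d['dist'])).reshape(-1,2)
    return np.c_[u,np.ones(len(u))]
def cloud(d):
    v,u=np.mgrid[0:480,0:640]; r=rays(d,np.c_[u.ravel(),v.ravel()])
    P=(r*d['depth'].reshape(-1,1)-d['t'])@d['R']
    P[d['depth'].ravel()==0]=np.nan
    return P.reshape(480,640,3)
def onplane(d,px,z):
    r=rays(d,px)@d['R']; c=-d['R'].T@d['t']
    return c+r*((z-c[2])/r[:,2])[:,None]
def proj(d,X):
    rv,_=cv2.Rodrigues(d['R']); return cv2.projectPoints(np.float64(X).reshape(-1,1,3),rv,d['t'],K(d),np.float64(d['dist']))[0].reshape(-1,2)
E
python3 - <<'E'
from h import *
for n in('top','scene'):
    d=pickle.load(open(n+'.pkl','rb')); P=cloud(d)
    roi=(P[...,0]>.3)&(P[...,0]<.6)&(P[...,1]>-.3)&(P[...,1]<.3)
    z=P[...,2]; print(n,'table z',np.nanmedian(z[roi&(abs(z)<.004)]), 'noise',np.nanstd(z[roi&(abs(z)<.004)]))
    for lo,hi in((.005,.07),(.006,.013),(.022,.030),(.030,.036),(.037,.044),(.05,.14)):
        m=(roi&(z>lo)&(z<hi)).astype(np.uint8)
        k,l,st,c=cv2.connectedComponentsWithStats(m)
        for i in range(1,k):
            if st[i,4]>40:
                Q=P[l==i]; r=cv2.minAreaRect((Q[:,:2]*1000).astype(np.float32))
                print(lo,hi,st[i].tolist(),'rect',np.round(r[0],1),np.round(r[1],1),round(r[2],2),'zmed %.4f zmax %.4f'%(np.median(Q[:,2]),Q[:,2].max()))
d=pickle.load(open('top.pkl','rb'))['image'][:,:,::-1]
cv2.imwrite('pics/crop.png',cv2.resize(d[215:340,235:435],None,fx=4,fy=4,interpolation=cv2.INTER_CUBIC))
E
```

```text
top table z -0.0007667722319424651 noise 0.0016413091452027132
0.005 0.07 [190, 214, 31, 50, 942] rect [551.7 274.4] [107.   40.8] 22.24 zmed 0.0208 zmax 0.0261
0.005 0.07 [346, 215, 15, 8, 80] rect [595.1 -37.2] [ 9.7 28.6] 0.23 zmed 0.0250 zmax 0.0415
0.005 0.07 [249, 228, 170, 66, 7822] rect [517.2   2.3] [131.  341.3] 5.32 zmed 0.0116 zmax 0.0664
0.005 0.07 [438, 261, 44, 46, 962] rect [ 468. -268.] [107.5  41.8] 53.37 zmed 0.0211 zmax 0.0265
0.005 0.07 [275, 301, 25, 25, 400] rect [400.3  94. ] [48.6 49.3] 1.32 zmed 0.0132 zmax 0.0183
0.006 0.013 [401, 244, 16, 23, 178] rect [ 523.7 -152.9] [45.9 32. ] 2.7 zmed 0.0092 zmax 0.0128
0.006 0.013 [251, 250, 168, 44, 3979] rect [ 4.922e+02 -2.000e-01] [ 80.5 341.1] 5.3 zmed 0.0092 zmax 0.0130
0.022 0.03 [347, 217, 14, 5, 42] rect [594.6 -38.1] [ 7.9 26.8] 1.58 zmed 0.0256 zmax 0.0300
0.022 0.03 [292, 234, 124, 25, 1136] rect [534.6 -40.3] [ 38.8 252. ] 5.27 zmed 0.0269 zmax 0.0300
0.022 0.03 [249, 245, 26, 10, 205] rect [527.3 148.8] [18.  51.4] 4.78 zmed 0.0268 zmax 0.0300
0.022 0.03 [449, 261, 10, 16, 44] rect [ 495.9 -244.5] [33.  
[... 1038 characters left out ...]
2 zmed 0.0186 zmax 0.0230
0.006 0.013 [205, 213, 34, 24, 97] rect [546.7 255.7] [100.7  35.4] 2.5 zmed 0.0096 zmax 0.0128
0.006 0.013 [214, 244, 162, 91, 3109] rect [493.3  -1.6] [ 98.3 344. ] 8.09 zmed 0.0079 zmax 0.0130
0.006 0.013 [207, 278, 26, 20, 319] rect [399.4  92.7] [54.  49.4] 45.0 zmed 0.0104 zmax 0.0130
0.022 0.03 [239, 237, 136, 76, 1785] rect [525.3   2.1] [ 70.1 339.4] 2.23 zmed 0.0266 zmax 0.0300
0.03 0.036 [257, 244, 23, 8, 50] rect [532.5  95.1] [22.5 46.2] 47.19 zmed 0.0332 zmax 0.0358
0.037 0.044 [257, 240, 22, 9, 77] rect [534.7  97.9] [26.  44.1] 49.84 zmed 0.0386 zmax 0.0438
0.05 0.14 [252, 212, 21, 32, 423] rect [525.4 100.9] [48.6 33.8] 28.84 zmed 0.0893 zmax 0.1112
```

View pics/crop.png

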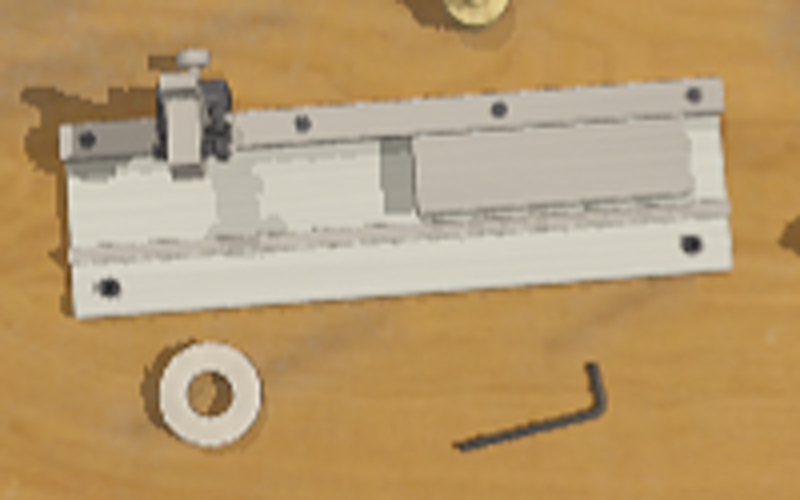

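Crop: the flag is upright at crop (185,115), the bar lies at crop (415-690, 130-215) with its rear to the right, and the brass weight is well clear. Next I'll fit the channel frame.

```bash
python3 - <<'E'
from h import *
a=np.radians(5.32); ex=np.array([np.cos(a),np.sin(a)]); ey=np.array([-ex[1],ex[0]])
for n,dz in(('top',.0008),('scene',.0027)):
    d=pickle.load(open(n+'.pkl','rb')); P=cloud(d).reshape(-1,3); P=P[~np.isnan(P[:,0])]
    u=P[:,:2]@ex; v=P[:,:2]@ey; z=P[:,2]+dz
    roi=(P[:,0]>.4)&(P[:,0]<.62)&(abs(P[:,1])<.2)
    pc=lambda q: np.round(np.percentile(q,[1,3,50,97,99])*1000,1)
    m=roi&(z>.006)&(z<.014)&(u<.56); print(n,'base u',pc(u[m]),'v',pc(v[m]))
    m=roi&(z>.025)&(z<.0302); print(' fence u',pc(u[m]),'v',pc(v[m]))
    m=roi&(z>.0305)&(z<.036)&(v<-.01); print(' bar u',pc(u[m]),'v',pc(v[m]))
    m=roi&(z>.062)&(z<.13); print(' flag u',pc(u[m]),'v',pc(v[m]),'z',pc(z[m]))
    m=roi&(z>.102)&(z<.13); print(' flag top u',pc(u[m]),'v',pc(v[m]),'z',pc(z[m]))
E
```

```text
top base u [416.6 450.1 477.6 526.4 529.1] v [-213.  -207.6   -6.3  116.6  121.9]
 fence u [489.5 494.9 537.4 594.1 606.5] v [-211.4 -204.   -84.1  112.4  119.6]
 bar u [489.2 490.  509.6 540.5 546. ] v [-194.3 -191.8 -125.4  -58.5  -55.4]
 flag u [510.7 511.2 528.8 555.4 556.8] v [32.9 34.5 52.1 65.5 67.7] z [ 69.1  81.2  99.5 111.2 112.1]
 flag top u [514.6 515.  548.8 557.1 557.2] v [45.2 46.3 53.1 61.4 61.6] z [102.1 102.2 105.4 112.2 112.6]
scene base u [414.  426.5 475.9 530.  531.4] v [-216.3 -213.   -23.8  112.5  119.6]
 fence u [488.2 489.  537.4 597.2 604.9] v [-213.7 -208.   -94.2  108.6  119. ]
 bar u [488.  489.4 508.3 528.9 592.9] v [-194.6 -192.1 -127.4  -59.4  -57.3]
 flag u [509.8 510.7 529.8 553.9 556.5] v [32.2 34.1 47.2 61.4 62.6] z [ 62.9  67.   94.3 110.  111.7]
 flag top u [514.8 515.  549.  556.5 556.7] v [44.7 45.4 52.8 61.7 62.3] z [102.  102.1 104.9 111.9 112.6]
```

Fitted channel frame: origin about u=0.4995, v=-0.0458 (along-axis coordinates, yaw 5.3°). Flag middle is at v=0.053 and the flag leans back about 0.2 rad. The bar spans v=-0.195 to -0.055. First move: back away from the microscope, shut the gripper and square the yaw.

Call:
send_rows(commands="0 0 -0.1 -1 -1.2 0 0;0 0 -0.2 -2 -2.4 0 0;0 0 -0.3 -3.1 -3.6 0 0;0 0 -0.4 -4.1 -4.8 0 0;0 0 -0.46 -5.1 -6 0 0;0 0 -0.46 -6.1 -7.1 0 0;0 0 -0.46 -7.1 -8.3 0 0;0 0 -0.46 -8.1 -9.5 0 0;0 0 -0.46 -8.8 -10.3 0 0;0 0 -0.46 -8.8 -10.3 0 0")

```text
t: 0.93
tcp_pos: [0.3589, 0.1977, 0.2305]
tcp_rot: [[-0.996, -0.094, -0.001], [-0.094, 0.996, -0.003], [0.001, -0.003, -1.0]]
ft_force: [1.1, 0.5, 0.7]
width: 0.0001
```

```bash
cat > st.py <<'E'
# usage: st.py [u v z(mm) ...] : state in channel-aligned axes, and tool-axis units to reach targets
import sys; from h import *; from cell import sensors
a=np.radians(5.32); E=np.array([[np.cos(a),-np.sin(a),0],[np.sin(a),np.cos(a),0],[0,0,1]])
s=sensors.read_state(); R=np.array(s['tcp_rot']); p=np.array(s['tcp_pos'])
print('t %.2f'%s['t'],'uvz',np.round(p@E*1000,2),'F uvz',np.round(np.array(s['ft_force'])@E,2),'w %.3f'%s['width'])
print('tool in uvz',np.round(E.T@R,3).tolist(),'q',np.round(s['qpos'],2))
T=np.array(sys.argv[1:],float).reshape(-1,3)
for t in T: print(t,'->',np.round(R.T@(E@t/1000-p)/.03,3))
E
python3 st.py 600 53 180  600 53 92
```

```text
t 0.93 uvz [375.69 163.62 230.53] F uvz [1.13 0.42 0.66] w 0.000
tool in uvz [[-1.0, -0.001, -0.001], [-0.001, 1.0, -0.003], [0.001, -0.003, -1.0]] q [ 0.35 -0.11 -0.45  1.23 -0.    0.25]
[600.  53. 180.] -> [-7.474 -3.694  1.684]
[600.  53.  92.] -> [-7.478 -3.686  4.617]
```

Call:
send_rows(commands="0 0 0 -1.1 -0.55 0.2 0;0 0 0 -2.2 -1.1 0.4 0;0 0 0 -3.3 -1.65 0.6 0;0 0 0 -4.4 -2.2 0.8 0;0 0 0 -5.5 -2.75 1 0;0 0 0 -6.6 -3.3 1.2 0;0 0 0 -7.47 -3.69 1.2 0;0 0 0 -7.47 -3.69 1.7 0;0 0 0 -7.47 -3.69 2.6 0;0 0 0 -7.47 -3.69 3.3 0")

```text
t: 1.77
tcp_pos: [0.5928, 0.1078, 0.13]
tcp_rot: [[-0.996, -0.093, -0.002], [-0.093, 0.996, -0.003], [0.002, -0.003, -1.0]]
ft_force: [-0.5, -0.0, 0.2]
width: 0.0001
```

```bash
python3 st.py 600 53 96 570 53 96 541 53 100; python3 - <<'E'
from cell import read_camera; from h import *
d=read_camera('scene'); u,v=proj(d,[[.57,.11,.08]])[0].astype(int)
cv2.imwrite('pics/f1.png',cv2.resize(d['image'][v-100:v+80,u-120:u+120,::-1],None,fx=3,fy=3))
E
```

```text
t 1.77 uvz [600.24  52.42 129.99] F uvz [-0.47  0.01  0.23] w 0.000
tool in uvz [[-1.0, -0.0, -0.002], [-0.0, 1.0, -0.003], [0.002, -0.003, -1.0]] q [ 0.07  0.31 -0.21  1.06 -0.   -0.02]
[600.  53.  96.] -> [0.006 0.022 1.133]
[570.  53.  96.] -> [1.006 0.023 1.135]
[541.  53. 100.] -> [1.973 0.023 1.003]
```

View pics/f1.png

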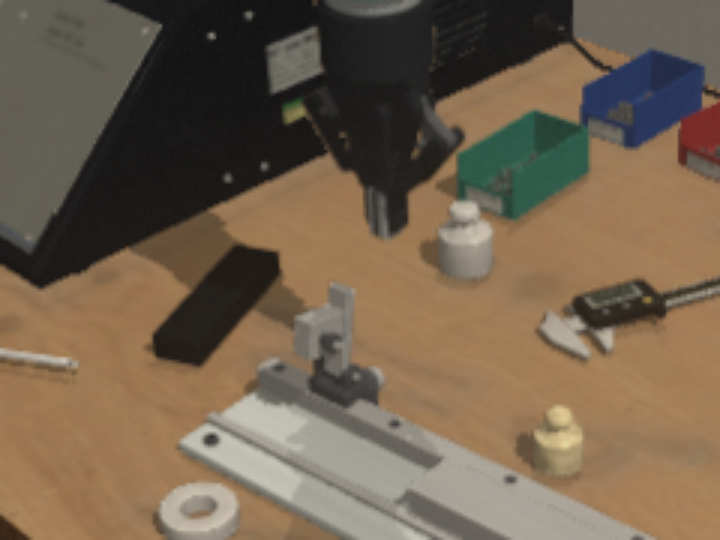

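The flag is upright leaning back and the shut fingers hover behind it, clear. Now descend and push gently to about upright.

Call:
send_rows(commands="0 0 0 0 0.02 0.5 0;0 0 0 0.2 0.02 0.9 0;0 0 0 0.5 0.02 1.07 0;0 0 0 0.8 0.02 1.07 0;0 0 0 0.95 0.02 1.07 0;0 0 0 1.05 0.02 1.07 0;0 0 0 1.15 0.02 1.07 0;0 0 0 1.25 0.02 1.07 0;0 0 0 1.35 0.02 1.07 0;0 0 0 1.45 0.02 1.07 0")

```text
t: 2.65
tcp_pos: [0.546, 0.1042, 0.0943]
tcp_rot: [[-0.996, -0.093, -0.008], [-0.093, 0.996, -0.003], [0.008, -0.002, -1.0]]
ft_force: [0.9, -0.3, 1.3]
width: -0.0004
```

```bash
python3 st.py $(python3 -c "
import numpy as np
for g in (5,15,25,35,45,55,65,75,82,88):
  t=np.radians(g); print(round(552.5-50*np.sin(t)+4*np.cos(t),1),53,round(50+50*np.cos(t)+4*np.sin(t),1),end=' ')")
```

```text
t 2.65 uvz [553.32  53.1   94.3 ] F uvz [ 0.85 -0.34  1.31] w -0.000
tool in uvz [[-1.0, -0.001, -0.008], [-0.001, 1.0, -0.002], [0.008, -0.002, -1.0]] q [ 0.07  0.27 -0.34  0.97 -0.   -0.02]
[552.1  53.  100.2] -> [ 0.042 -0.004 -0.196]
[543.4  53.   99.3] -> [ 0.332 -0.004 -0.164]
[535.  53.  97.] -> [ 0.611 -0.003 -0.085]
[527.1  53.   93.3] -> [ 0.874 -0.003  0.041]
[520.   53.   88.2] -> [ 1.109 -0.002  0.212]
[513.8  53.   82. ] -> [ 1.314e+00 -1.000e-03  4.210e-01]
[508.9  53.   74.8] -> [ 1.475e+00 -1.000e-03  6.620e-01]
[505.2  53.   66.8] -> [1.596 0.    0.93 ]
[503.5  53.   60.9] -> [1.652e+00 1.000e-03 1.127e+00]
[502.7  53.   55.7] -> [1.677e+00 1.000e-03 1.300e+00]
```

Call:
send_rows(commands="0 0 0 0.1 0 -0.1 0;0 0 0 0.22 0 -0.16 0;0 0 0 0.34 0 -0.16 0;0 0 0 0.48 0 -0.12 0;0 0 0 0.61 0 -0.08 0;0 0 0 0.74 0 -0.02 0;0 0 0 0.87 0 0.04 0;0 0 0 0.99 0 0.12 0;0 0 0 1.11 0 0.21 0;0 0 0 1.11 0 0.21 0")

```text
t: 3.48
tcp_pos: [0.5109, 0.1009, 0.0872]
tcp_rot: [[-0.996, -0.093, -0.011], [-0.093, 0.996, -0.003], [0.011, -0.002, -1.0]]
ft_force: [-0.5, -0.8, -0.2]
width: 0.0003
```

```bash
python3 st.py $(python3 -c "
import numpy as np
for g in (45,55,65,75,82,86):
  t=np.radians(g); print(round(552.5-50*np.sin(t)+4*np.cos(t),1),53,round(50+50*np.cos(t)+4*np.sin(t),1),end=' ')")
```

```text
t 3.48 uvz [518.03  53.12  87.2 ] F uvz [-0.53 -0.73 -0.19] w 0.000
tool in uvz [[-1.0, -0.001, -0.011], [-0.001, 1.0, -0.002], [0.011, -0.002, -1.0]] q [ 0.07  0.22 -0.42  0.94 -0.   -0.02]
[520.   53.   88.2] -> [-0.065 -0.004 -0.034]
[513.8  53.   82. ] -> [ 0.139 -0.004  0.175]
[508.9  53.   74.8] -> [ 0.3   -0.003  0.417]
[505.2  53.   66.8] -> [ 0.42  -0.002  0.685]
[503.5  53.   60.9] -> [ 0.475 -0.002  0.882]
[502.9  53.   57.5] -> [ 0.494 -0.001  0.996]
```

Call:
send_rows(commands="0 0 0 0.04 0 0.07 0;0 0 0 0.14 0 0.175 0;0 0 0 0.22 0 0.3 0;0 0 0 0.3 0 0.42 0;0 0 0 0.36 0 0.55 0;0 0 0 0.42 0 0.68 0;0 0 0 0.45 0 0.78 0;0 0 0 0.475 0 0.88 0;0 0 0 0.48 0 0.88 0;0 0 0 0.48 0 0.88 0")

```text
t: 4.32
tcp_pos: [0.4958, 0.0994, 0.0606]
tcp_rot: [[-0.996, -0.094, -0.012], [-0.093, 0.996, -0.003], [0.012, -0.002, -1.0]]
ft_force: [0.8, -0.3, -1.0]
width: 0.0001
```

```bash
python3 st.py 503 53 56 503 53 54; python3 - <<'E'
from cell import read_camera; from h import *
d=read_camera('scene'); u,v=proj(d,[[.52,.10,.05]])[0].astype(int)
cv2.imwrite('pics/f2.png',cv2.resize(d['image'][v-60:v+60,u-80:u+80,::-1],None,fx=5,fy=5,interpolation=cv2.INTER_CUBIC))
E
```

```text
t 4.32 uvz [502.91  53.04  60.58] F uvz [ 0.79 -0.39 -0.96] w 0.000
tool in uvz [[-1.0, -0.001, -0.012], [-0.001, 1.0, -0.002], [0.012, -0.002, -1.0]] q [ 0.07  0.23 -0.48  0.87 -0.   -0.02]
[503.  53.  56.] -> [-0.005 -0.001  0.153]
[503.  53.  54.] -> [-0.005 -0.001  0.219]
```

View pics/f2.png

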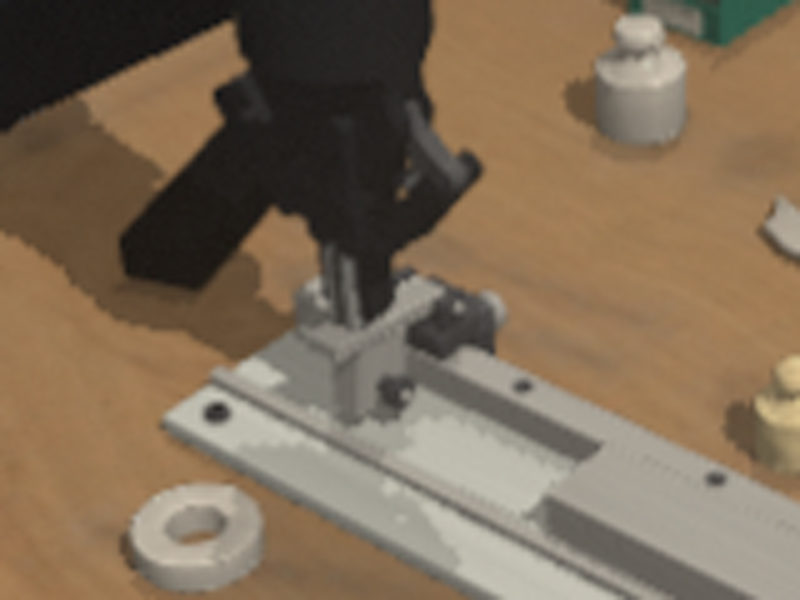

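The flag is nearly level (crop arm at (370,310)), the screw with pin is visible at (400,390), and the fingertips rest on the arm's back. Pressing down slowly onto the rest.

Call:
send_rows(commands="0 0 0 0 0 0.03 0;0 0 0 0 0 0.06 0;0 0 0 0 0 0.09 0;0 0 0 0 0 0.12 0;0 0 0 0 0 0.14 0;0 0 0 0 0 0.16 0;0 0 0 0 0 0.17 0;0 0 0 0 0 0.18 0;0 0 0 0 0 0.18 0;0 0 0 0 0 0.18 0")

```text
t: 5.2
tcp_pos: [0.4962, 0.0994, 0.0554]
tcp_rot: [[-0.996, -0.093, -0.011], [-0.093, 0.996, -0.003], [0.011, -0.002, -1.0]]
ft_force: [0.5, -1.0, -0.3]
width: -0.0
```

Call:
send_rows(commands="0 0 0 0 0 0.01 0;0 0 0 0 0 0.02 0;0 0 0 0 0 0.03 0;0 0 0 0 0 0.03 0;0 0 0 0 0 0.04 0;0 0 0 0 0 0.04 0;0 0 0 0 0 0.04 0;0 0 0 0 0 0.04 0;0 0 0 0 0 0.04 0;0 0 0 0 0 0.04 0")

```text
t: 6.03
tcp_pos: [0.4962, 0.0994, 0.0542]
tcp_rot: [[-0.996, -0.094, -0.011], [-0.093, 0.996, -0.003], [0.011, -0.002, -1.0]]
ft_force: [-0.1, 0.2, 0.6]
width: -0.0
```

Call:
send_rows(commands="0 0 0 0 0 0.01 0;0 0 0 0 0 0.02 0;0 0 0 0 0 0.02 0;0 0 0 0 0 0.03 0;0 0 0 0 0 0.03 0;0 0 0 0 0 0.03 0;0 0 0 0 0 0.03 0;0 0 0 0 0 0.03 0;0 0 0 0 0 0.03 0;0 0 0 0 0 0.03 0")

```text
t: 6.87
tcp_pos: [0.4962, 0.0995, 0.054]
tcp_rot: [[-0.996, -0.094, -0.011], [-0.093, 0.996, -0.003], [0.011, -0.002, -1.0]]
ft_force: [-2.0, -1.7, 7.3]
width: 0.0001
```

Call:
send_rows(commands="0 0 0 0 0 0.01 0;0 0 0 0 0 0.02 0;0 0 0 0 0 0.02 0;0 0 0 0 0 0.03 0;0 0 0 0 0 0.03 0;0 0 0 0 0 0.03 0;0 0 0 0 0 0.03 0;0 0 0 0 0 0.03 0;0 0 0 0 0 0.03 0;0 0 0 0 0 0.03 0")

```text
t: 7.7
tcp_pos: [0.4962, 0.0995, 0.054]
tcp_rot: [[-0.996, -0.094, -0.011], [-0.094, 0.996, -0.003], [0.011, -0.002, -1.0]]
ft_force: [-3.5, 0.1, 9.2]
width: -0.0
```

The flag is on its rest (top at z=54.0, held with 8-9 N). Now lift and travel behind the bar.

Call:
send_rows(commands="0 0 0 0 0 -0.4 0;0 0 0 0 0 -1.2 0;0 -0.011 0 0 0 -2.2 0;0 -0.011 0 0 -1 -2.4 0;0 -0.011 0 0 -2.2 -2.4 0;0 -0.011 0 0 -3.5 -2.4 0;0 -0.011 0 0 -4.8 -2.4 0;0 -0.011 0 0 -6.1 -2.4 0;0 -0.011 0 0 -7.3 -2.4 0;0 -0.011 0 0 -7.3 -2.4 0")

```text
t: 8.53
tcp_pos: [0.5192, -0.1244, 0.1267]
tcp_rot: [[-0.996, -0.087, 0.003], [-0.087, 0.996, -0.006], [-0.003, -0.007, -1.0]]
ft_force: [0.4, 0.6, 1.0]
width: -0.0001
```

```bash
python3 st.py 509 -235 100 509 -235 15
```

```text
t 8.53 uvz [ 505.47 -172.01  126.74] F uvz [0.47 0.58 1.04] w -0.000
tool in uvz [[-1.0, 0.006, 0.003], [0.005, 1.0, -0.007], [-0.003, -0.007, -1.0]] q [-0.35  0.19 -0.37  1.01 -0.   -0.44]
[ 509. -235.  100.] -> [-0.127 -2.093  0.906]
[ 509. -235.   15.] -> [-0.119 -2.074  3.739]
```

Call:
send_rows(commands="0 0 0.12 0 -0.5 0 0;0 0 0.24 0 -1 0 0;0 0 0.36 -0.1 -1.5 0 0;0 0 0.48 -0.12 -2.07 0 0;0 0 0.6 -0.12 -2.07 0.3 0;0 0 0.72 -0.12 -2.07 0.6 0;0 0 0.84 -0.12 -2.07 0.9 0;0 0 0.96 -0.12 -2.07 0.9 0;0 0 1.08 -0.12 -2.07 0.9 0;0 0 1.2 -0.12 -2.07 0.9 0")

```text
t: 9.37
tcp_pos: [0.528, -0.1855, 0.0993]
tcp_rot: [[-0.437, 0.899, 0.002], [0.899, 0.437, -0.006], [-0.006, -0.0, -1.0]]
ft_force: [0.1, -0.7, 0.2]
width: -0.0
```

Call:
send_rows(commands="0 0 0.12 0 0 0 0;0 0 0.24 0 0 0 0;0 0 0.36 0 0 0 0;0 0 0.36 0 0 0 0;0 0 0.36 0 0 0 0;0 0 0.36 0 0 0 0;0 0 0.36 0 0 0 0;0 0 0.36 0 0 0 0;0 0 0.36 0 0 0 0;0 0 0.36 0 0 0 0")

```text
t: 10.2
tcp_pos: [0.528, -0.1856, 0.0993]
tcp_rot: [[-0.093, 0.996, 0.002], [0.996, 0.093, -0.006], [-0.006, 0.002, -1.0]]
ft_force: [-0.5, -0.5, -0.2]
width: 0.0002
```

```bash
python3 st.py 509 -230 30 509 -230 16; python3 - <<'E'
from cell import read_camera; from h import *
for n in('scene',):
    d=read_camera(n); P=cloud(d); pickle.dump(d,open(n+'2.pkl','wb'))
    a=np.radians(5.32); u=P[...,0]*np.cos(a)+P[...,1]*np.sin(a); v=-P[...,0]*np.sin(a)+P[...,1]*np.cos(a); z=P[...,2]+.0027
    m=(u>.47)&(u<.53)&(v>0)&(v<.08)&(z>.018)&(z<.06)
    pc=lambda q: np.round(np.percentile(q,[1,5,50,95,99])*1000,1)
    print('flag u',pc(u[m]),'v',pc(v[m]),'z',pc(z[m]))
    m2=m&(v<.0445); print('screw u',pc(u[m2]),'v',pc(v[m2]),'z',pc(z[m2]),m2.sum())
    m3=m&(z>.05);print('arm top',pc(u[m3]),pc(v[m3]),pc(z[m3]))
    x,y=proj(d,[[.52,.0,.03]])[0].astype(int)
    cv2.imwrite('pics/f3.png',cv2.resize(d['image'][y-90:y+90,x-120:x+120,::-1],None,fx=3.3,fy=3.3,interpolation=cv2.INTER_CUBIC))
E
```

```text
t 10.20 uvz [ 508.55 -233.74   99.3 ] F uvz [-0.53 -0.43 -0.23] w 0.000
tool in uvz [[0.0, 1.0, 0.002], [1.0, -0.0, -0.006], [-0.006, 0.002, -1.0]] q [-0.45  0.26 -0.34  0.96 -0.    1.03]
[ 509. -230.   30.] -> [0.138 0.011 2.309]
[ 509. -230.   16.] -> [0.141 0.01  2.776]
flag u [479.5 481.8 504.6 529.3 529.8] v [ 5.4 31.2 47.1 60.6 62.1] z [18.7 21.3 44.2 55.1 56.1]
screw u [479.7 486.8 507.5 529.6 529.8] v [ 1.2  5.8 35.9 44.2 44.4] z [18.4 20.3 28.3 53.6 55.3] 87
arm top [479.1 481.1 503.2 527.6 529.6] [43.4 44.2 52.4 61.8 62.4] [50.1 50.8 53.5 55.9 56.6]
```

View pics/f3.png

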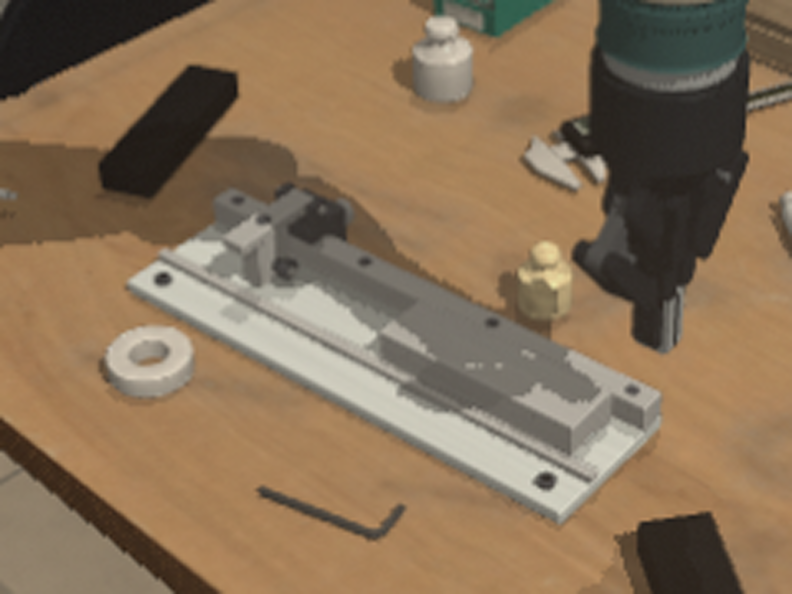

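The flag arm is level across the channel (crop (265,225)) and the bar's rear end is exposed at (590,430) with the fingers beyond it. Descend behind the bar and approach.

Call:
send_rows(commands="0 0 0 0.1 0 0.8 0;0 0 0 0.1 0 1.6 0;0 0 0 0.1 0 2.2 0;0 0 0 0.1 0 2.6 0;0 0 0 0.14 0 2.77 0;0 0 0 0.25 0 2.77 0;0 0 0 0.4 0 2.77 0;0 0 0 0.55 0 2.77 0;0 0 0 0.7 0 2.77 0;0 0 0 0.7 0 2.77 0")

```text
t: 11.08
tcp_pos: [0.5267, -0.1643, 0.017]
tcp_rot: [[-0.094, 0.996, 0.004], [0.996, 0.094, -0.006], [-0.006, 0.003, -1.0]]
ft_force: [-0.8, 0.2, 1.3]
width: -0.0
```

Call:
send_rows(commands="0 0 0 0.04 0 0 0;0 0 0 0.08 0 0 0;0 0 0 0.12 0 0 0;0 0 0 0.16 0 0 0;0 0 0 0.2 0 0 0;0 0 0 0.24 0 0 0;0 0 0 0.28 0 0 0;0 0 0 0.32 0 0 0;0 0 0 0.36 0 0 0;0 0 0 0.4 0 0 0")

```text
t: 11.92
tcp_pos: [0.5258, -0.1529, 0.017]
tcp_rot: [[-0.093, 0.996, 0.004], [0.996, 0.093, -0.007], [-0.007, 0.003, -1.0]]
ft_force: [0.3, -4.0, -1.5]
width: 0.0002
```

```bash
python3 st.py
```

```text
t 11.92 uvz [ 509.37 -200.97   16.96] F uvz [-0.11 -3.96 -1.53] w 0.000
tool in uvz [[-0.0, 1.0, 0.003], [1.0, 0.0, -0.007], [-0.007, 0.003, -1.0]] q [-0.4   0.34 -0.44  0.78 -0.    1.08]
```

Call:
send_rows(commands="0 0 0 0.1 0 0 0;0 0 0 0.22 0 0 0;0 0 0 0.34 0 0 0;0 0 0 0.46 0 0 0;0 0 0 0.58 0 0 0;0 0 0 0.7 0 0 0;0 0 0 0.82 0 0 0;0 0 0 0.94 0 0 0;0 0 0 1.06 0 0 0;0 0 0 1.18 0 0 0")

```text
t: 12.75
tcp_pos: [0.5227, -0.1175, 0.0169]
tcp_rot: [[-0.093, 0.996, 0.004], [0.996, 0.093, -0.007], [-0.008, 0.004, -1.0]]
ft_force: [-0.4, -4.1, 1.7]
width: -0.0002
```

```bash
python3 st.py; python3 - <<'E'
from cell import read_camera; from h import *
d=pickle.load(open('scene2.pkl','rb')); P=cloud(d); a=np.radians(5.32)
u=P[...,0]*np.cos(a)+P[...,1]*np.sin(a); v=-P[...,0]*np.sin(a)+P[...,1]*np.cos(a); z=P[...,2]+.0027
m=(u>.488)&(u<.522)&(v>.015)&(v<.05)&(z>.016)&(z<.035)
for i in np.argwhere(m)[::1]:
    i=tuple(i); 
    if v[i]<.043: print(np.round([u[i]*1e3,v[i]*1e3,z[i]*1e3],0).astype(int).tolist(),end=' ')
d=read_camera('top'); P=cloud(d)
u=P[...,0]*np.cos(a)+P[...,1]*np.sin(a); v=-P[...,0]*np.sin(a)+P[...,1]*np.cos(a); z=P[...,2]+.0008
m=(u>.488)&(u<.522)&(z>.028)&(z<.036)&(v<.03)&(v>-.2); print('\nbar v',np.round(np.percentile(v[m],[1,3,97,99])*1e3,1))
im=d['image'][:,:,::-1]; x,y=proj(d,[[.51,.06,.03]])[0].astype(int)
cv2.imwrite('pics/f4.png',cv2.resize(im[y-40:y+40,x-55:x+55],None,fx=7,fy=7,interpolation=cv2.INTER_CUBIC))
E
```

```text
t 12.75 uvz [ 509.6  -165.45   16.95] F uvz [-0.79 -4.07  1.67] w -0.000
tool in uvz [[-0.0, 1.0, 0.004], [1.0, 0.0, -0.008], [-0.008, 0.004, -1.0]] q [-0.34  0.33 -0.47  0.77 -0.01  1.14]
[508, 42, 29] [507, 39, 30] [508, 37, 31] [508, 34, 32] [512, 35, 29] [505, 42, 28] [506, 40, 28] [507, 39, 28] [507, 36, 29] [506, 32, 32] [511, 34, 28] [511, 31, 29] [505, 43, 25] [502, 37, 29] [504, 36, 29] [504, 33, 30] [505, 31, 31] [510, 33, 26] [513, 33, 25] [501, 36, 28] [501, 33, 29] [505, 34, 26] [507, 33, 26] [507, 31, 27] [509, 29, 26] [503, 38, 23] [503, 35, 25] [506, 35, 23] [505, 31, 25] [506, 30, 25] [512, 33, 20] [501, 37, 22] [502, 34, 23] [504, 33, 22] [507, 33, 21] [506, 30, 23] [501, 31, 22] 
bar v [-141.6 -138.7  -18.5  -15.7]
```

View pics/f4.png

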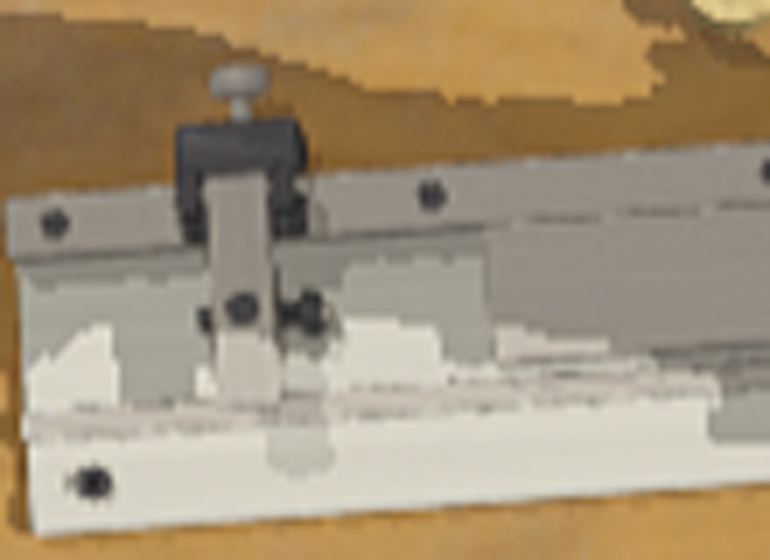

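Screw head is at v≈30-33 mm (crop (310,315)), and the bar's front is now at about -14.5, so roughly 44-47 mm remain. Pushing 33 mm more.

Call:
send_rows(commands="0 0 0 0.12 0 0 0;0 0 0 0.24 0 0 0;0 0 0 0.36 0 0 0;0 0 0 0.48 0 0 0;0 0 0 0.6 0 0 0;0 0 0 0.72 0 0 0;0 0 0 0.84 0 0 0;0 0 0 0.94 0 0 0;0 0 0 1.03 0 0 0;0 0 0 1.1 0 0 0")

```text
t: 13.63
tcp_pos: [0.5197, -0.0837, 0.0169]
tcp_rot: [[-0.094, 0.996, 0.005], [0.996, 0.094, -0.007], [-0.007, 0.004, -1.0]]
ft_force: [1.0, -5.7, 1.7]
width: 0.0
```

Call:
send_rows(commands="0 0 0 0.02 0 0 0;0 0 0 0.04 0 0 0;0 0 0 0.06 0 0 0;0 0 0 0.08 0 0 0;0 0 0 0.1 0 0 0;0 0 0 0.12 0 0 0;0 0 0 0.14 0 0 0;0 0 0 0.16 0 0 0;0 0 0 0.18 0 0 0;0 0 0 0.2 0 0 0")

```text
t: 14.47
tcp_pos: [0.5192, -0.0779, 0.017]
tcp_rot: [[-0.093, 0.996, 0.005], [0.996, 0.094, -0.007], [-0.008, 0.004, -1.0]]
ft_force: [0.7, -5.7, 2.5]
width: 0.0
```

```bash
python3 st.py; python3 -c "
from cell import sensors
print(sensors.read_state()['ft_torque'])"
```

```text
t 14.47 uvz [ 509.78 -125.74   16.96] F uvz [ 0.15 -5.79  2.53] w 0.000
tool in uvz [[-0.001, 1.0, 0.004], [1.0, 0.001, -0.008], [-0.008, 0.004, -1.0]] q [-0.27  0.31 -0.49  0.76 -0.01  1.21]
[-1.02963909 -0.14435697  0.02124029]
```

Call:
send_rows(commands="0 0 0 0.01 0 0 0;0 0 0 0.02 0 0 0;0 0 0 0.03 0 0 0;0 0 0 0.04 0 0 0;0 0 0 0.05 0 0 0;0 0 0 0.06 0 0 0;0 0 0 0.07 0 0 0;0 0 0 0.08 0 0 0;0 0 0 0.09 0 0 0;0 0 0 0.1 0 0 0")

```text
t: 15.3
tcp_pos: [0.5189, -0.0751, 0.0169]
tcp_rot: [[-0.093, 0.996, 0.005], [0.996, 0.093, -0.007], [-0.008, 0.004, -1.0]]
ft_force: [0.1, -4.7, 1.3]
width: -0.0001
```

```bash
cat > avg.py <<'E'
import sys; from h import *; from cell import sensors, read_camera
a=np.radians(5.32); e=np.array([-np.sin(a),np.cos(a),0])
F=[];p=[]
for i in range(int(sys.argv[1])):
    read_camera('top'); s=sensors.read_state(); F.append(np.array(s['ft_force'])@e); p.append(np.array(s['tcp_pos'])@e*1e3)
print('t %.2f'%s['t'],'v',np.round(p,2),'Fv',np.round(F,1),'mean %.2f'%np.mean(F),'z',s['tcp_pos'][2])
E
python3 avg.py 6
```

```text
t 15.60 v [-122.76 -122.78 -122.8  -122.8  -122.81 -122.81] Fv [-4.4 -5.5 -4.3 -5.2 -4.8 -4.8] mean -4.84 z 0.016976238391871245
```

Sliding force ≈4.8 N, so the target on the tool is about 14.8 N. Now creeping.

Call:
send_rows(commands="0 0 0 0.015 0 0 0;0 0 0 0.03 0 0 0;0 0 0 0.035 0 0 0;0 0 0 0.04 0 0 0;0 0 0 0.045 0 0 0;0 0 0 0.05 0 0 0;0 0 0 0.055 0 0 0;0 0 0 0.06 0 0 0;0 0 0 0.065 0 0 0;0 0 0 0.07 0 0 0")

```text
t: 16.43
tcp_pos: [0.5188, -0.073, 0.0169]
tcp_rot: [[-0.093, 0.996, 0.005], [0.996, 0.093, -0.007], [-0.008, 0.004, -1.0]]
ft_force: [0.1, -4.4, 2.8]
width: 0.0
```

```bash
python3 avg.py 4
```

```text
t 16.63 v [-120.72 -120.74 -120.72 -120.74] Fv [-5.1 -3.9 -5.  -5. ] mean -4.76 z 0.01695292706567503
```

Call:
send_rows(commands="0 0 0 0.002 0 0 0;0 0 0 0.004 0 0 0;0 0 0 0.006 0 0 0;0 0 0 0.008 0 0 0;0 0 0 0.01 0 0 0;0 0 0 0.012 0 0 0;0 0 0 0.014 0 0 0;0 0 0 0.016 0 0 0;0 0 0 0.018 0 0 0;0 0 0 0.02 0 0 0")

```text
t: 17.47
tcp_pos: [0.5187, -0.0726, 0.017]
tcp_rot: [[-0.093, 0.996, 0.005], [0.996, 0.093, -0.008], [-0.008, 0.004, -1.0]]
ft_force: [0.8, -5.9, 2.1]
width: -0.0001
```

```bash
python3 avg.py 3
```

```text
t 17.62 v [-120.3  -120.28 -120.29] Fv [-4.6 -5.6 -4.6] mean -4.94 z 0.016949047833867283
```

Call:
send_rows(commands="0 0 0 0.002 0 0 0;0 0 0 0.004 0 0 0;0 0 0 0.006 0 0 0;0 0 0 0.008 0 0 0;0 0 0 0.01 0 0 0;0 0 0 0.012 0 0 0;0 0 0 0.014 0 0 0;0 0 0 0.016 0 0 0;0 0 0 0.018 0 0 0;0 0 0 0.02 0 0 0")

```text
t: 18.45
tcp_pos: [0.5187, -0.0721, 0.017]
tcp_rot: [[-0.093, 0.996, 0.005], [0.996, 0.093, -0.008], [-0.009, 0.004, -1.0]]
ft_force: [0.2, -4.8, 1.3]
width: -0.0001
```

```bash
python3 avg.py 3
```

```text
t 18.60 v [-119.86 -119.87 -119.88] Fv [-5.  -5.  -4.8] mean -4.95 z 0.016952199889816458
```

Lag of 0.15 mm at 4.9 N suggests about 33 N/mm, so a 0.45 mm step is self-limiting near 15 N total. Continuing with that.

Call:
send_rows(commands="0 0 0 0.003 0 0 0;0 0 0 0.006 0 0 0;0 0 0 0.009 0 0 0;0 0 0 0.012 0 0 0;0 0 0 0.014 0 0 0;0 0 0 0.014 0 0 0;0 0 0 0.014 0 0 0;0 0 0 0.014 0 0 0;0 0 0 0.014 0 0 0;0 0 0 0.014 0 0 0")

```text
t: 19.43
tcp_pos: [0.5187, -0.0719, 0.017]
tcp_rot: [[-0.093, 0.996, 0.005], [0.996, 0.093, -0.009], [-0.009, 0.004, -1.0]]
ft_force: [0.3, -5.6, 1.7]
width: 0.0002
```

Call:
send_rows(commands="0 0 0 0.003 0 0 0;0 0 0 0.006 0 0 0;0 0 0 0.009 0 0 0;0 0 0 0.012 0 0 0;0 0 0 0.014 0 0 0;0 0 0 0.014 0 0 0;0 0 0 0.014 0 0 0;0 0 0 0.014 0 0 0;0 0 0 0.014 0 0 0;0 0 0 0.014 0 0 0")

```text
t: 20.27
tcp_pos: [0.5186, -0.0717, 0.017]
tcp_rot: [[-0.093, 0.996, 0.005], [0.996, 0.093, -0.009], [-0.009, 0.004, -1.0]]
ft_force: [0.9, -5.4, 0.9]
width: -0.0002
```

```bash
python3 avg.py 2
```

```text
t 20.37 v [-119.45 -119.44] Fv [-4.7 -5.7] mean -5.20 z 0.016946439161865976
```

Call:
send_rows(commands="0 0 0 0.004 0 0 0;0 0 0 0.008 0 0 0;0 0 0 0.012 0 0 0;0 0 0 0.015 0 0 0;0 0 0 0.015 0 0 0;0 0 0 0.015 0 0 0;0 0 0 0.015 0 0 0;0 0 0 0.015 0 0 0;0 0 0 0.015 0 0 0;0 0 0 0.015 0 0 0")

```text
t: 21.2
tcp_pos: [0.5187, -0.0714, 0.017]
tcp_rot: [[-0.093, 0.996, 0.005], [0.996, 0.093, -0.01], [-0.01, 0.004, -1.0]]
ft_force: [0.1, -6.1, 1.4]
width: 0.0001
```

Call:
send_rows(commands="0 0 0 0.004 0 0 0;0 0 0 0.008 0 0 0;0 0 0 0.012 0 0 0;0 0 0 0.015 0 0 0;0 0 0 0.015 0 0 0;0 0 0 0.015 0 0 0;0 0 0 0.015 0 0 0;0 0 0 0.015 0 0 0;0 0 0 0.015 0 0 0;0 0 0 0.015 0 0 0")

```text
t: 22.03
tcp_pos: [0.5186, -0.0712, 0.017]
tcp_rot: [[-0.093, 0.996, 0.005], [0.996, 0.093, -0.01], [-0.01, 0.004, -1.0]]
ft_force: [0.3, -5.8, 1.1]
width: -0.0001
```

Call:
send_rows(commands="0 0 0 0.004 0 0 0;0 0 0 0.008 0 0 0;0 0 0 0.012 0 0 0;0 0 0 0.015 0 0 0;0 0 0 0.015 0 0 0;0 0 0 0.015 0 0 0;0 0 0 0.015 0 0 0;0 0 0 0.015 0 0 0;0 0 0 0.015 0 0 0;0 0 0 0.015 0 0 0")

```text
t: 22.87
tcp_pos: [0.5186, -0.071, 0.017]
tcp_rot: [[-0.093, 0.996, 0.005], [0.996, 0.093, -0.01], [-0.011, 0.004, -1.0]]
ft_force: [-0.1, -6.6, 1.4]
width: 0.0002
```

```bash
python3 avg.py 2
```

```text
t 22.97 v [-118.75 -118.76] Fv [-5.5 -6.1] mean -5.77 z 0.017001962466130123
```

Force has risen about 0.9 N, so the bar is on the sprung pin. Continuing with slightly larger steps, still limited by stiffness.

Call:
send_rows(commands="0 0 0 0.004 0 0 0;0 0 0 0.008 0 0 0;0 0 0 0.012 0 0 0;0 0 0 0.016 0 0 0;0 0 0 0.018 0 0 0;0 0 0 0.018 0 0 0;0 0 0 0.018 0 0 0;0 0 0 0.018 0 0 0;0 0 0 0.018 0 0 0;0 0 0 0.018 0 0 0")

```text
t: 23.8
tcp_pos: [0.5186, -0.0707, 0.017]
tcp_rot: [[-0.092, 0.996, 0.005], [0.996, 0.092, -0.011], [-0.011, 0.004, -1.0]]
ft_force: [-0.9, -5.0, 2.2]
width: -0.0001
```

Call:
send_rows(commands="0 0 0 0.004 0 0 0;0 0 0 0.008 0 0 0;0 0 0 0.012 0 0 0;0 0 0 0.016 0 0 0;0 0 0 0.018 0 0 0;0 0 0 0.018 0 0 0;0 0 0 0.018 0 0 0;0 0 0 0.018 0 0 0;0 0 0 0.018 0 0 0;0 0 0 0.018 0 0 0")

```text
t: 24.63
tcp_pos: [0.5186, -0.0704, 0.017]
tcp_rot: [[-0.092, 0.996, 0.005], [0.996, 0.092, -0.012], [-0.012, 0.004, -1.0]]
ft_force: [0.9, -4.8, 1.0]
width: 0.0001
```

Call:
send_rows(commands="0 0 0 0.004 0 0 0;0 0 0 0.008 0 0 0;0 0 0 0.012 0 0 0;0 0 0 0.016 0 0 0;0 0 0 0.018 0 0 0;0 0 0 0.018 0 0 0;0 0 0 0.018 0 0 0;0 0 0 0.018 0 0 0;0 0 0 0.018 0 0 0;0 0 0 0.018 0 0 0")

```text
t: 25.47
tcp_pos: [0.5186, -0.0702, 0.017]
tcp_rot: [[-0.092, 0.996, 0.005], [0.996, 0.092, -0.012], [-0.013, 0.004, -1.0]]
ft_force: [0.9, -5.0, 1.1]
width: 0.0001
```

```bash
python3 avg.py 2
```

```text
t 25.57 v [-117.94 -117.97] Fv [-5.4 -5.5] mean -5.45 z 0.01700949403223096
```

Call:
send_rows(commands="0 0.002 0 0.004 0 0 0;0 0.002 0 0.008 0 0 0;0 0.002 0 0.012 0 0 0;0 0.002 0 0.016 0 0 0;0 0.002 0 0.018 0 0 0;0 0.002 0 0.018 0 0 0;0 0.002 0 0.018 0 0 0;0 0.002 0 0.018 0 0 0;0 0.002 0 0.018 0 0 0;0 0.002 0 0.018 0 0 0")

```text
t: 26.4
tcp_pos: [0.5185, -0.0699, 0.017]
tcp_rot: [[-0.092, 0.996, 0.005], [0.996, 0.092, -0.011], [-0.011, 0.004, -1.0]]
ft_force: [0.8, -4.9, 2.0]
width: -0.0
```

```bash
python3 avg.py 2; python3 - <<'E'
from cell import read_camera; from h import *
o=[]
for n in('scene','top'):
    d=read_camera(n); x,y=proj(d,[[.51,.075,.03]])[0].astype(int)
    o.append(cv2.resize(d['image'][y-22:y+22,x-30:x+30,::-1],None,fx=6.6,fy=10 if 0 else 6.6,interpolation=cv2.INTER_CUBIC))
cv2.imwrite('pics/f5.png',np.hstack(o))
E
```

```text
t 26.50 v [-117.67 -117.68] Fv [-5.9 -6.4] mean -6.18 z 0.016987206878868025
```

View pics/f5.png

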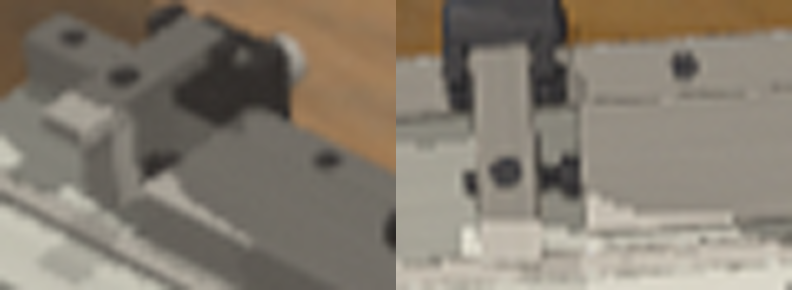

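In the top crop, the bar's front edge (x≈585) is only 1-2.5 mm short of the screw head (x≈578), so I'll keep creeping.

Call:
send_rows(commands="0 0.002 0 0.004 0 0 0;0 0.002 0 0.008 0 0 0;0 0.002 0 0.012 0 0 0;0 0.002 0 0.016 0 0 0;0 0.002 0 0.018 0 0 0;0 0.002 0 0.018 0 0 0;0 0.002 0 0.018 0 0 0;0 0.002 0 0.018 0 0 0;0 0.002 0 0.018 0 0 0;0 0.002 0 0.018 0 0 0")

```text
t: 27.43
tcp_pos: [0.5185, -0.0696, 0.017]
tcp_rot: [[-0.092, 0.996, 0.004], [0.996, 0.092, -0.01], [-0.01, 0.003, -1.0]]
ft_force: [0.7, -6.3, 1.5]
width: -0.0001
```

Call:
send_rows(commands="0 0.002 0 0.004 0 0 0;0 0.002 0 0.008 0 0 0;0 0.002 0 0.012 0 0 0;0 0.002 0 0.016 0 0 0;0 0.002 0 0.018 0 0 0;0 0.002 0 0.018 0 0 0;0 0.002 0 0.018 0 0 0;0 0.002 0 0.018 0 0 0;0 0.002 0 0.018 0 0 0;0 0.002 0 0.018 0 0 0")

```text
t: 28.27
tcp_pos: [0.5185, -0.0696, 0.017]
tcp_rot: [[-0.092, 0.996, 0.004], [0.996, 0.092, -0.009], [-0.009, 0.003, -1.0]]
ft_force: [1.5, -6.0, 0.3]
width: 0.0002
```

Call:
send_rows(commands="0 0.002 0 0.004 0 0 0;0 0.002 0 0.008 0 0 0;0 0.002 0 0.012 0 0 0;0 0.002 0 0.016 0 0 0;0 0.002 0 0.018 0 0 0;0 0.002 0 0.018 0 0 0;0 0.002 0 0.018 0 0 0;0 0.002 0 0.018 0 0 0;0 0.002 0 0.018 0 0 0;0 0.002 0 0.018 0 0 0")

```text
t: 29.1
tcp_pos: [0.5185, -0.0695, 0.017]
tcp_rot: [[-0.091, 0.996, 0.004], [0.996, 0.091, -0.008], [-0.008, 0.003, -1.0]]
ft_force: [0.6, -6.3, 1.2]
width: 0.0002
```

```bash
python3 avg.py 2
```

```text
t 29.20 v [-117.35 -117.37] Fv [-5.9 -6. ] mean -5.92 z 0.01695858379844667
```

Call:
send_rows(commands="0 0 0 0.004 0 0 0;0 0 0 0.008 0 0 0;0 0 0 0.012 0 0 0;0 0 0 0.016 0 0 0;0 0 0 0.02 0 0 0;0 0 0 0.022 0 0 0;0 0 0 0.024 0 0 0;0 0 0 0.024 0 0 0;0 0 0 0.024 0 0 0;0 0 0 0.024 0 0 0")

```text
t: 30.03
tcp_pos: [0.5185, -0.0696, 0.017]
tcp_rot: [[-0.091, 0.996, 0.004], [0.996, 0.091, -0.01], [-0.01, 0.003, -1.0]]
ft_force: [0.4, -6.9, 1.5]
width: 0.0
```

```bash
python3 avg.py 3
```

```text
t 30.18 v [-117.36 -117.37 -117.34] Fv [-6.2 -6.2 -6.2] mean -6.19 z 0.016986474114955033
```

Call:
send_rows(commands="0 0 0 0.01 0 0 0;0 0 0 0.02 0 0 0;0 0 0 0.024 0 0 0;0 0 0 0.027 0 0 0;0 0 0 0.03 0 0 0;0 0 0 0.033 0 0 0;0 0 0 0.036 0 0 0;0 0 0 0.036 0 0 0;0 0 0 0.036 0 0 0;0 0 0 0.036 0 0 0")

```text
t: 31.02
tcp_pos: [0.5184, -0.0696, 0.017]
tcp_rot: [[-0.09, 0.996, 0.004], [0.996, 0.09, -0.012], [-0.013, 0.003, -1.0]]
ft_force: [0.4, -7.5, 0.7]
width: 0.0001
```

```bash
python3 avg.py 4
```

```text
t 31.22 v [-117.34 -117.36 -117.35 -117.33] Fv [-7.8 -7.8 -7.7 -6.9] mean -7.54 z 0.017001274699266752
```

Call:
send_rows(commands="0 0.004 0 0.036 0 0 0;0 0.004 0 0.039 0 0 0;0 0.004 0 0.042 0 0 0;0 0.004 0 0.045 0 0 0;0 0.004 0 0.048 0 0 0;0 0.004 0 0.051 0 0 0;0 0.004 0 0.054 0 0 0;0 0.004 0 0.054 0 0 0;0 0.004 0 0.054 0 0 0;0 0.004 0 0.054 0 0 0")

```text
t: 32.05
tcp_pos: [0.5185, -0.0695, 0.017]
tcp_rot: [[-0.09, 0.996, 0.003], [0.996, 0.09, -0.012], [-0.012, 0.002, -1.0]]
ft_force: [0.1, -10.0, 0.1]
width: 0.0
```

```bash
python3 avg.py 4
```

```text
t 32.25 v [-117.31 -117.31 -117.31 -117.3 ] Fv [ -9.6  -8.2 -10.4  -8.7] mean -9.23 z 0.017020874292912384
```

Call:
send_rows(commands="0 0.004 0 0.054 0 0 0;0 0.004 0 0.058 0 0 0;0 0.004 0 0.062 0 0 0;0 0.004 0 0.066 0 0 0;0 0.004 0 0.07 0 0 0;0 0.004 0 0.074 0 0 0;0 0.004 0 0.078 0 0 0;0 0.004 0 0.08 0 0 0;0 0.004 0 0.08 0 0 0;0 0.004 0 0.08 0 0 0")

```text
t: 33.08
tcp_pos: [0.5184, -0.0695, 0.017]
tcp_rot: [[-0.088, 0.996, 0.003], [0.996, 0.088, -0.014], [-0.014, 0.002, -1.0]]
ft_force: [0.4, -11.0, -0.9]
width: -0.0001
```

```bash
python3 avg.py 4
```

```text
t 33.28 v [-117.26 -117.26 -117.27 -117.26] Fv [-10.9 -11.  -10.2 -10.5] mean -10.69 z 0.017031049109541268
```

Call:
send_rows(commands="0 0.005 -0.002 0.08 0 0 0;0 0.005 -0.002 0.085 0 0 0;0 0.005 -0.002 0.09 0 0 0;0 0.005 -0.002 0.095 0 0 0;0 0.005 -0.002 0.1 0 0 0;0 0.005 -0.002 0.105 0 0 0;0 0.005 -0.002 0.11 0 0 0;0 0.005 -0.002 0.11 0 0 0;0 0.005 -0.002 0.11 0 0 0;0 0.005 -0.002 0.11 0 0 0")

```text
t: 34.12
tcp_pos: [0.5185, -0.0694, 0.0171]
tcp_rot: [[-0.089, 0.996, 0.003], [0.996, 0.089, -0.016], [-0.016, 0.001, -1.0]]
ft_force: [-0.2, -14.0, -0.9]
width: 0.0001
```

```bash
python3 avg.py 4
```

```text
t 34.32 v [-117.2  -117.18 -117.19 -117.21] Fv [-12.8 -12.7 -12.8 -14. ] mean -13.09 z 0.01708280777298082
```

Call:
send_rows(commands="0 0.005 -0.002 0.11 0 0 0;0 0.005 -0.002 0.115 0 0 0;0 0.005 -0.002 0.12 0 0 0;0 0.005 -0.002 0.125 0 0 0;0 0.005 -0.002 0.128 0 0 0;0 0.005 -0.002 0.13 0 0 0;0 0.005 -0.002 0.13 0 0 0;0 0.005 -0.002 0.13 0 0 0;0 0.005 -0.002 0.13 0 0 0;0 0.005 -0.002 0.13 0 0 0")

```text
t: 35.15
tcp_pos: [0.5185, -0.0694, 0.0171]
tcp_rot: [[-0.089, 0.996, 0.002], [0.996, 0.089, -0.02], [-0.021, 0.0, -1.0]]
ft_force: [0.3, -14.6, -0.7]
width: 0.0001
```

```bash
python3 avg.py 5
```

```text
t 35.40 v [-117.15 -117.16 -117.17 -117.15 -117.2 ] Fv [-13.6 -15.3 -14.6 -15.1 -14.4] mean -14.60 z 0.017146886034518832
```

Total is 14.6 N, about 9.75 N on the stop. I'll hold this target for over 2 s and monitor it.

```bash
python3 avg.py 52
```

```text
t 38.00 v [-117.15 -117.17 -117.17 -117.18 -117.15 -117.16 -117.18 -117.16 -117.17
 -117.19 -117.16 -117.19 -117.16 -117.16 -117.17 -117.16 -117.15 -117.16
 -117.14 -117.15 -117.13 -117.16 -117.16 -117.13 -117.15 -117.16 -117.16
 -117.12 -117.14 -117.17 -117.17 -117.16 -117.16 -117.17 -117.15 -117.15
 -117.15 -117.14 -117.14 -117.14 -117.13 -117.15 -117.14 -117.15 -117.15
 -117.13 -117.13 -117.14 -117.15 -117.14 -117.13 -117.16] Fv [-14.8 -15.4 -14.7 -14.9 -15.1 -14.9 -15.1 -14.6 -14.4 -15.5 -14.3 -15.3
 -14.9 -14.6 -14.7 -14.3 -14.7 -14.4 -15.1 -14.5 -14.3 -15.  -14.3 -15.1
 -14.1 -14.6 -14.3 -14.2 -14.6 -13.9 -14.8 -15.1 -14.7 -15.3 -14.6 -15.1
 -14.1 -14.4 -14.6 -14.4 -14.2 -14.4 -14.  -14.1 -14.3 -15.2 -14.8 -14.4
 -14.8 -14.2 -15.1 -14.9] mean -14.66 z 0.017132767237283537
```

Held 2.85 s at 14.7 N total (≈9.8 N net). Now retreat straight back, then up.

Call:
send_rows(commands="0 0 0 0.06 0 0 0;0 0 0 0 0 0 0;0 0 0 -0.06 0 0 0;0 0 0 -0.15 0 0 0;0 0 0 -0.35 0 0 0;0 0 0 -0.6 0 0 0;0 0 0 -0.8 0 -0.2 0;0 0 0 -0.8 0 -0.9 0;0 0 0 -0.8 0 -1.9 0;0 0 0 -0.8 0 -2.9 0")

```text
t: 38.83
tcp_pos: [0.5193, -0.0916, 0.105]
tcp_rot: [[-0.088, 0.996, -0.001], [0.996, 0.088, -0.019], [-0.019, -0.002, -1.0]]
ft_force: [-0.0, 0.0, 0.0]
width: -0.0001
```

Call:
send_rows(commands="0 0 0 -0.6 0 -0.4 0;0 0 0 -1.4 0 -0.8 0;0 0 0 -2.2 0 -1.2 0;0 0 0 -3 0 -1.5 0;0 0 0 -3.8 0 -1.5 0;0 0 0 -4 0 -1.5 0;0 0 0 -4 0 -1.5 0;0 0 0 -4 0 -1.5 0;0 0 0 -4 0 -1.5 0;0 0 0 -4 0 -1.5 0")

```text
t: 39.67
tcp_pos: [0.5293, -0.2089, 0.1517]
tcp_rot: [[-0.089, 0.996, -0.002], [0.996, 0.089, -0.018], [-0.018, -0.003, -1.0]]
ft_force: [-0.7, 0.3, 0.4]
width: -0.0001
```

```bash
python3 st.py; python3 - <<'E'
from cell import read_camera; from h import *
o=[]; a=np.radians(5.32)
for n,dz in(('scene',.0027),('top',.0008)):
    d=read_camera(n); x,y=proj(d,[[.51,.06,.03]])[0].astype(int); P=cloud(d)
    o.append(cv2.resize(d['image'][y-25:y+25,x-32:x+32,::-1],None,fx=6.2,fy=6.2,interpolation=cv2.INTER_CUBIC))
    u=P[...,0]*np.cos(a)+P[...,1]*np.sin(a); v=-P[...,0]*np.sin(a)+P[...,1]*np.cos(a); z=P[...,2]+dz
    m=(u>.492)&(u<.526)&(v>-.13)&(v<.04)&(z>.028)&(z<.037); A=np.c_[u[m],v[m],np.ones(m.sum())]
    print(n,'bar v',np.round(np.percentile(v[m],[1,99])*1e3,1),'top plane',np.linalg.lstsq(A,z[m],rcond=None)[0])
    m=(u>.478)&(u<.53)&(v>.043)&(v<.063)&(z>.048)&(z<.062); A=np.c_[u[m],np.ones(m.sum())]
    print(' arm slope/z',np.linalg.lstsq(A,z[m],rcond=None)[0][0],np.median(z[m]))
cv2.imwrite('pics/f6.png',np.hstack(o)); cv2.imwrite('pics/f6t.png',d['image'][:,:,::-1])
E
```

```text
t 39.67 uvz [ 507.61 -257.08  151.67] F uvz [-0.66  0.4   0.39] w -0.000
tool in uvz [[0.003, 1.0, -0.003], [1.0, -0.003, -0.017], [-0.018, -0.003, -1.0]] q [-0.48  0.23 -0.26  1.07 -0.02  1.  ]
scene bar v [-106.4   32.7] top plane [ 0.00573388 -0.00089308  0.02887359]
 arm slope/z 0.017174049619886285 0.05311461114352208
top bar v [-104.7   34.5] top plane [-0.00050906 -0.00201309  0.03199971]
 arm slope/z -0.0010359046806194035 0.05375882520156963
```

View pics/f6.png

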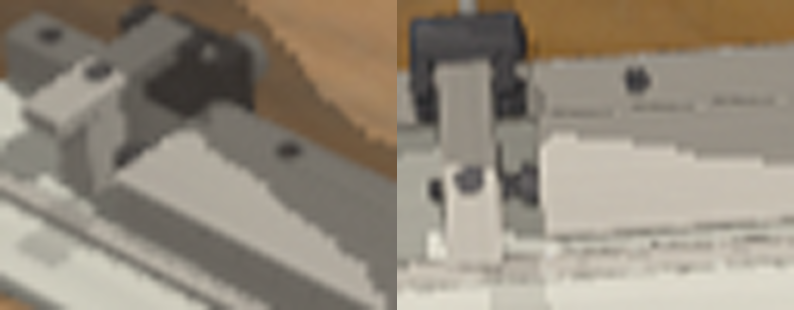

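View pics/f6t.png

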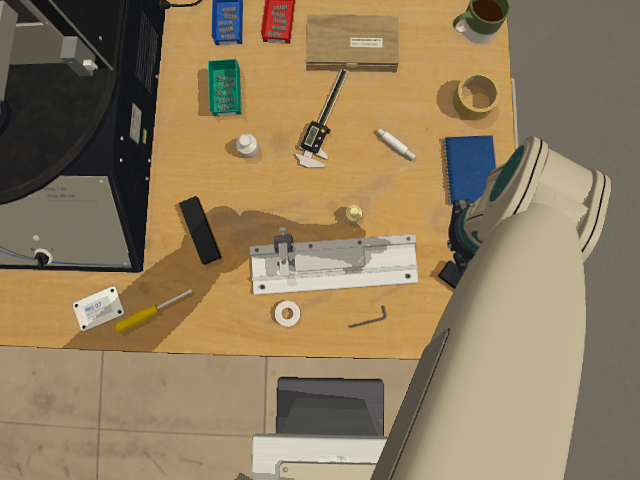

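The bar's front edge meets the screw head (crop x≈540) with no visible gap. The flag is level, the bar's top plane is flat, and the ring, weight and hex key are at their original pixels. Handing in.

```bash
python3 -c "
from cell import arm; print(arm.close_job())"
```

```text
the job is handed in; nothing more can be done
None
```

The job is handed in: the flag is down on its rest and the bar is seated against the screw head. It finished at about 40 s of the 72 s allowed, and `close_job()` gives no verdict.

- **Flag:** I pushed it over from behind with the shut fingers and pressed it onto its rest, arm top at z = 54.0 mm. The highest force I read on it was about 10 N, against the 20 N limit.
- **Seating:** Sliding the bar took about 4.85 N. I crept it up to the screw until it stopped, then held 14.7 N total for about 2.8 s, which puts about 9.8 N on the stop. The highest single reading was 15.5 N total, so about 10.7 N on the stop, against the 15 N limit.
- **Last checks:** With the arm withdrawn, the top camera shows the bar's front at v ≈ 34 mm (along-channel coordinate), touching the screw head with no visible gap. The bar's top is level at about 32 mm. The flag arm is level in the top view. The ring, weight and hex key look unmoved.

**Uncertain or disagreeing:**
- **Flag slope:** The coarser scene camera gave the flag arm a slope of 0.017, while the top camera gave 0.001.
- **Stop force:** I inferred it from total force minus sliding force, with about ±0.5 N of sensor noise.
- **Force peaks:** I read force only at the end of each move call and in holds, so a brief peak within a call would not have shown.
- **Sprung pin:** I could not see it go in. I take it as pushed in because the bar stopped hard and no gap was left.

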